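# Roll the brass edging flush on the soldering board

### The job

The linked brass edging of the sprung soldering board stands proud. Take the hand roller from its stand and roll it firmly along the strip, from the screwed steel end plate to the other end, until every brass link is flush with the board; press with the roller's wheel only, not with the gripper, and not so hard that the ceramic cracks (keep the push under about 40 N). Then put the roller back in its stand, wheel down, and let go, leaving everything else where it is.

Things in the scene. Friction and masses are not known exactly. Their poses are not given: they have to be found in the camera images.
- base: fixed steel base plate under the board, 150 (x) x 240 (y) x 4 mm, origin at the centre of its underside on the bench; hinge at its y -120 mm end, springs at the other
- board: off-white ceramic soldering board, 150 (x) x 240 (y) x 24 mm, origin below its hinged short end (mid-edge, underside), top 50 mm above the bench. In its long side nearest the robot, at x -55 mm, along y: dark screwed steel end plate (y 9 to 48 mm, flush), seven brass links (19 mm long, 16.5 wide, at y 60, 80 ... 180 mm), then level ceramic (y 192 to 231 mm)
- strip_fixed_end (a point): point on the strip's centre line, level with the board's top, where the screwed end plate meets link 1. The ceramic on both sides is level with it (outer side 11 mm wide). The sprung board swings down under a push about its edge 48 mm before this point, and springs back: at a 16 N push it gives under 2 mm here, some 10 to 15 mm at the free end
- strip_free_end (a point): the same at the far end of link 7; 143 mm from strip_fixed_end along board +y
- link1 (a joint): how far brass link 1 (counted from the screwed end plate) is pressed in, m: 0 = 5 mm proud of the board, 0.005 = flush, where it stops. It moves straight down, slides only under about 9 N and stays where it is left
- link2 (a joint): how far brass link 2 (counted from the screwed end plate) is pressed in, m: 0 = 5 mm proud of the board, 0.005 = flush, where it stops. It moves straight down, slides only under about 9 N and stays where it is left
- link3 (a joint): how far brass link 3 (counted from the screwed end plate) is pressed in, m: 0 = 5 mm proud of the board, 0.005 = flush, where it stops. It moves straight down, slides only under about 9 N and stays where it is left
- link4 (a joint): how far brass link 4 (counted from the screwed end plate) is pressed in, m: 0 = 5 mm proud of the board, 0.005 = flush, where it stops. It moves straight down, slides only under about 9 N and stays where it is left
- link5 (a joint): how far brass link 5 (counted from the screwed end plate) is pressed in, m: 0 = 5 mm proud of the board, 0.005 = flush, where it stops. It moves straight down, slides only under about 9 N and stays where it is left
- link6 (a joint): how far brass link 6 (counted from the screwed end plate) is pressed in, m: 0 = 5 mm proud of the board, 0.005 = flush, where it stops. It moves straight down, slides only under about 9 N and stays where it is left
- link7 (a joint): how far brass link 7 (counted from the screwed end plate) is pressed in, m: 0 = 5 mm proud of the board, 0.005 = flush, where it stops. It moves straight down, slides only under about 9 N and stays where it is left
- roller: hand roller, about 0.28 kg, wheel down. Origin: lowest point of its wheel; z up the handle, x the rolling direction. Black rubber wheel, 44 mm diameter, 30 wide, axle along y at z 22; steel wing plate 80 (x) x 50 (y) mm, z 50 to 58; pale wooden handle 22 (x) x 32 (y) mm, z 58 to 120. Grip it across its x faces, fingertips just over the wings, which then take the push
- wheel (a joint): turn of the roller's wheel on its axle, rad, unlimited and nearly free, 0 at the start; 1 rad is 22 mm of rolling
- stand: fixed wooden roller stand, origin at the centre of its underside: base 110 (x) x 70 (y) x 8 mm; two rails along y, 16 mm thick, 60 long, centred at x +-38 mm, tops at 60 mm, 60 mm clear between. The roller's wings rest on the rails, its wheel hangs between, its origin 10 mm above the bench; roller x along stand x, either way round
- honeycomb: tan honeycomb soldering block, 45 x 70 x 18 mm, lying on the board away from the strip; not part of the job
- plaster_jar: white jar with green lid, 86 mm across, 105 mm tall; not part of the job
- cup: clear plastic cup, 48 mm across, 45 mm tall; not part of the job
- mug: grey stoneware cup, 68 mm across, 85 mm tall; not part of the job
- burner: squat black spirit burner, 76 mm across, 50 mm tall; not part of the job
- screwdriver: screwdriver lying on the bench; not part of the job
- firebrick: dark red perforated brick, 60 x 85 x 30 mm; not part of the job
There are look-alikes about, which are no part of the job. What is shaped like the stand but orange or red is not meant. What is shaped like the roller but turquoise is not meant.

How it is judged (in metres and radians):
On the way, in this order (a step that is already met when the one before it is completed fails the run):
1. the link next to the screwed end plate is pressed in (value of joint link1 above 0.0035 m), for 0.05 s.
2. links 1 to 4 are pressed in (value of joint each of link1, link2, link3, link4 above 0.0035 m), for 0.05 s.
3. all links are pressed in, the wheel having rolled (turned over 3.5 rad) (all of step 2 and value of joint each of link5, link6, link7 above 0.0035 m and (value of joint wheel above 3.5 rad or value of joint wheel below -3.5 rad)), for 0.05 s.
At the end, for the whole second after the job is handed in: every link is pressed in to within 1.5 mm of flush; the roller rests upright in its stand (within 25 mm of the stand's centre, origin 6 to 15 mm above the bench, tilt under 0.12 rad), at rest (all of step 2 and value of joint each of link5, link6, link7 above 0.0035 m and horizontal distance between roller and stand below 0.025 m and height (world z) of roller between 0.006 and 0.015 m and angle between roller's own z axis and vertical below 0.12 rad and linear speed of roller below 0.02 m/s); the robot touches nothing.
It fails at once if the gripper presses the board or its strip (over 3 N) (contact force between the fingers and board above 3 N).
It fails at once if the roller is pressed on the board with over 45 N (contact force between roller and board above 45 N).
It fails at once if something else on the bench is moved more than 30 mm (distance of any of honeycomb, plaster_jar, cup, mug, burner, screwdriver, firebrick from where it was at the start of the episode above 0.03 m).
It also fails if it takes over 64 s, if anything falls off the work surface, if the arm or the gripper's body presses on something with over 40 N, if the wrist force passes 120 N, or if a joint passes its speed limit or range.

### The arm

A 6-joint arm with a two-finger parallel gripper is mounted at the origin on the work surface. World frame = base frame: x ahead of the robot, y to its left, z up, the work surface at z = 0. Lengths are in m, angles in degrees, forces in N, time in s.
With the tool pointing down it reaches from about 0.325 to 0.85 m from the base axis. Payload 15.5 kg.
Tool frame: the origin (TCP) lies midway between the tips of the shut fingers; the grasp point (between the pads) lies 19 mm behind it; z points along the fingers, y is the line along which they close (so a half turn about z gives the same grasp; the last joint's range is limited). The gripper opens to 91 mm and grips with 3 to 60 N. Pads are 32 mm wide; open, the fingers measure 118 mm over their backs; the gripper's body (76 mm by 178 mm) begins 60 mm behind the grasp point.
Start: joints at [-73.482, 28.281, 77.091, -0, 74.628, -5.472], TCP at [0.234, -0.58, 0.214] pointing down, gripper open.
Joint ranges: [-166.48, 166.48], [-47.26, 123.95], [12.59, 153.08], [-70.14, 250.14], [6.76, 159.57], [-176.63, 176.63]. Speed limits (degrees/s): [108.29, 108.29, 147.25, 172.46, 172.46, 172.46].

### API

Orientations are given as a 3x3 rotation matrix whose columns are the frame's x, y, z axes.
In Python, from bench import ctrl gives the robot as it stands. The module is installed in compiled form; this text tells all that it offers. Calls block until the motion is done:
- ctrl.goto(position, orientation): joint-space move of the TCP to a pose.
- ctrl.move_l(position, vel=0.15, ori=None, contact_N=None): straight line of the TCP; ori=None keeps the orientation; vel is the mean speed in m/s. With contact_N (N) it stops when the force on the tool has changed by that much, and returns True; else False.
- ctrl.movej(angles): joint-space move.
- ctrl.command_gripper(opening): opening from 0.0 (shut) to 1.0 (fully open); the grip force is fixed at half the most; returns when the fingers have stopped.
- ctrl.sleep(seconds).
- ctrl.ik(position, orientation): joint angles nearest the present ones, or None.
- ctrl.read_camera(name): name is "scene" or "top"; returns the picture (480x640x3 uint8, blue, green, red); there is no depth.
- ctrl.camera_params(name): a dict with "fx", "fy", "cx", "cy" (pixels), "pose" (4x4, takes a point from camera to world coordinates). Camera axes: x right, y up, looking along -z (the intrinsics and any distortion apply to the point x, -y, -z); pixel columns grow to the right and rows downward; lengths in m; the calibration is good to about 2 mm. A picture is of the moment at which its call begins. camera_params takes no time and is no camera call.
A pose or a line that the arm cannot do raises ctrl.MotionError and nothing moves.
- ctrl.sign_off(): hands the job in; it is judged then, once.
Readings, each from a call of its own:
- ctrl.current_t(): time.
- ctrl.current_q(): joint angles.
- ctrl.current_dq(): joint speeds.
- ctrl.current_effort(): joint torques, N m.
- ctrl.current_tool_pos(): TCP position.
- ctrl.current_eef_rot(): TCP orientation.
- ctrl.current_contact_force(): force on the tool from outside, world axes, zero at the start.
- ctrl.current_wrist_torque(): the same for the moment, N m.
- ctrl.current_grip_width(): opening from 0.0 (shut) to 1.0 (fully open).
- ctrl.current_grasp_force(): force on a finger pad.
Only numpy, scipy, OpenCV 4.12 (cv2) and the standard library are available. Lean on these libraries where they do the work, as an engineer would, in place of code of your own. Each camera call takes 0.05 s, during which the arm holds its last target. There are 200 camera calls.

## Working session

There is one attempt and no reset: what is moved stays moved. The work goes in short steps, each a Python script; the robot and the scene stay as the last script left them, time stands still between calls to the robot, and variables do not carry over. Pictures are saved under pics/ and viewed, at most 10 in all, crops included, and the job is handed in when it is done.

```bash
mkdir -p pics; cat > h.py <<'E'
import numpy as np, cv2
from bench import ctrl
def snap(name,fn):
    im=ctrl.read_camera(name); cv2.imwrite('pics/'+fn,im); return im
def ray(name,u,v):
    p=ctrl.camera_params(name); T=np.array(p['pose'])
    d=np.array([(u-p['cx'])/p['fx'],-(v-p['cy'])/p['fy'],-1.0])
    return T[:3,3],T[:3,:3]@d
def onz(name,u,v,z):
    o,d=ray(name,u,v); return o+d*(z-o[2])/d[2]
def tri(a,b):
    (o1,d1),(o2,d2)=ray(*a),ray(*b)
    s=np.linalg.lstsq(np.c_[d1,-d2],o2-o1,rcond=None)[0]
    p,q=o1+s[0]*d1,o2+s[1]*d2
    return (p+q)/2,np.linalg.norm(p-q)
def proj(name,P):
    p=ctrl.camera_params(name); T=np.linalg.inv(np.array(p['pose']))
    c=T[:3,:3]@P+T[:3,3]
    return p['cx']+p['fx']*c[0]/-c[2], p['cy']-p['fy']*c[1]/-c[2]
E
python3 - <<'E'
from h import *
for n in('scene','top'):
    snap(n,n+'0.png'); p=ctrl.camera_params(n); print(n,{k:(np.round(v,3).tolist()) if k=='pose' else v for k,v in p.items()})
E
```

```text
scene {'fx': 523.890277280575, 'fy': 523.890277280575, 'cx': 319.50766153710134, 'cy': 246.16343228979642, 'pose': [[-0.889, -0.298, 0.349, 0.992], [0.458, -0.582, 0.672, 0.845], [0.003, 0.757, 0.654, 0.868], [0.0, 0.0, 0.0, 1.0]]}
top {'fx': 620.7419931030183, 'fy': 620.7419931030183, 'cx': 319.16998063415025, 'cy': 246.76197398413842, 'pose': [[0.006, 0.987, -0.162, 0.292], [-1.0, 0.009, 0.017, 0.045], [0.018, 0.162, 0.987, 1.705], [0.0, 0.0, 0.0, 1.0]]}
```

View pics/scene0.png

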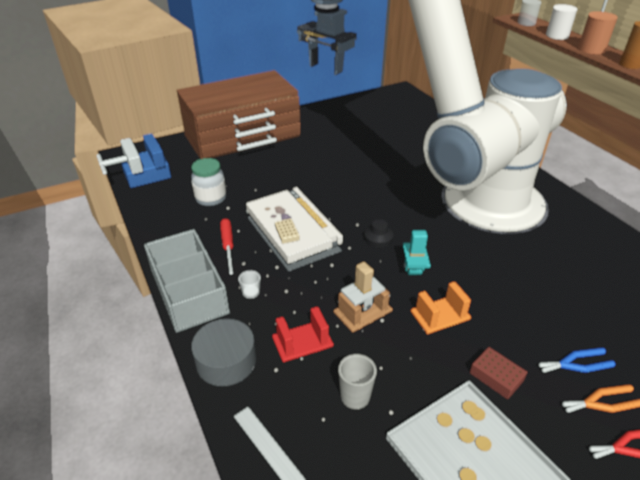

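View pics/top0.png

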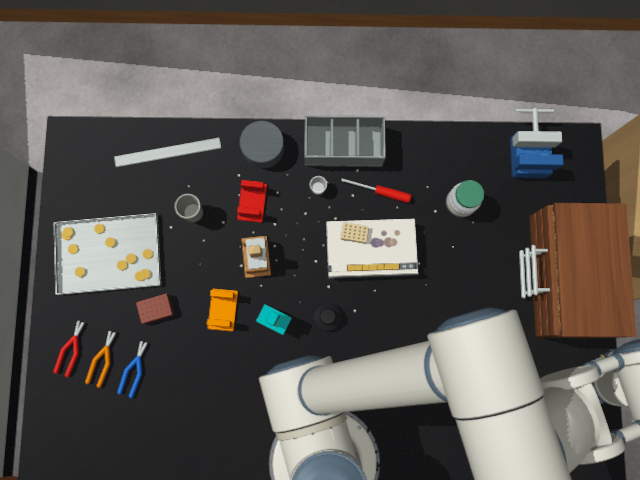

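Top view: the brass strip is at (347–418, 267), dark end plate on its right (~408). The wooden stand with the pale-handled roller is at (256,255). The look-alikes are the red stand (252,201), the orange stand (222,310) and the turquoise roller (274,319). The wooden stand with the pale handle and black wheel fits the description. One enlarged crop will confirm it and give pixels.

```bash
python3 - <<'E'
from h import *
t=cv2.imread('pics/top0.png'); s=cv2.imread('pics/scene0.png')
a=cv2.resize(t[225:285,235:285],None,fx=8,fy=8,interpolation=cv2.INTER_CUBIC) #400x480
b=cv2.resize(s[255:335,325:400],(400,427),interpolation=cv2.INTER_CUBIC)
b=np.vstack([b,np.zeros((53,400,3),np.uint8)])
cv2.imwrite('pics/c1.png',np.hstack([a,b]))
a=cv2.resize(t[210:285,320:425],(798,570),interpolation=cv2.INTER_CUBIC)
cv2.imwrite('pics/c2.png',a)
E
```

```text
(no output)
```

View pics/c1.png

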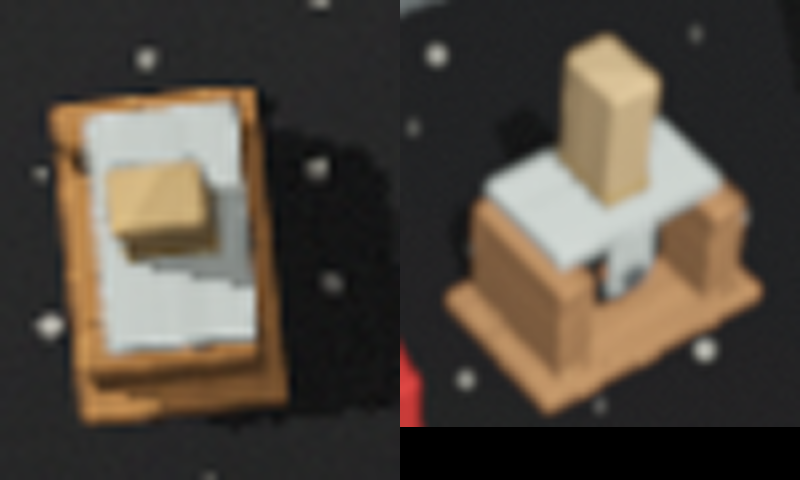

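View pics/c2.png

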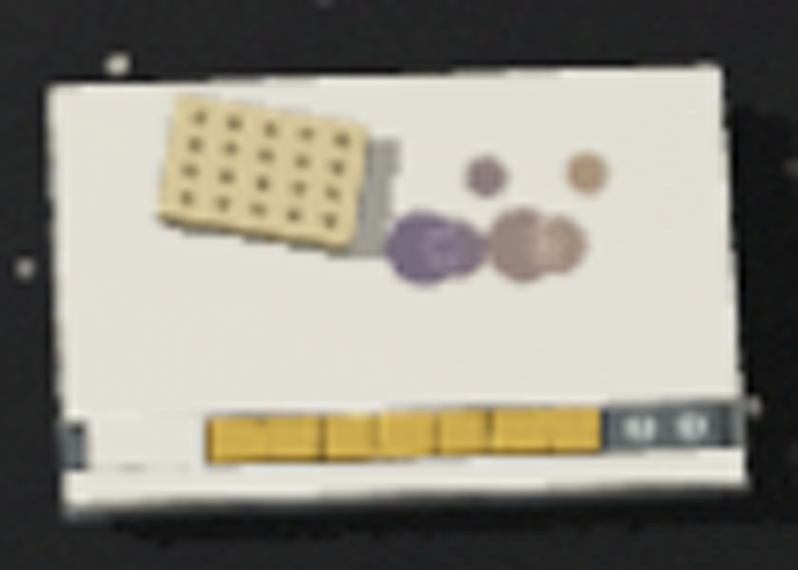

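Left crop (c1): the wooden stand holds the roller, with steel wings and a pale handle, so this is the right one. Its wing corners in the top view are near (245.6,239.8), (264.8,237.5), (266.9,267.5) and (248,268.8). c2: brass links run from (347,268) to (399,266), with the dark end plate on the right from (399.5,266) to (417.5,266).

```bash
cat > meas.py <<'E'
from h import *
f=lambda X,Y:((X+.5)/8-.5+235,(Y+.5)/8-.5+225)
g=lambda X,Y:((X-400+.5)/5.333-.5+325,(Y+.5)/5.333-.5+255)
np.set_printoptions(precision=4,suppress=True)
W=[]
for a,b in [((85,118),(565,268)),((238,100),(487,187)),((255,340),(655,118)),((105,350),(722,182))]:
    p,e=tri(('top',*f(*a)),('scene',*g(*b))); print('wing',p,e); W.append(onz('top',*f(*a),.068))
W=np.array(W); print('wing centre@.068',W.mean(0),'sides',np.linalg.norm(W-np.roll(W,1,0),axis=1))
xd=(W[0]+W[1]-W[2]-W[3]); print('x dir deg',np.degrees(np.arctan2(xd[1],xd[0])))
print('handle top',tri(('top',*f(157,197)),('scene',*g(612,67))), onz('top',*f(157,197),.130))
for n in('top','scene'):
    im=cv2.imread(f'pics/{n}0.png'); hsv=cv2.cvtColor(im,cv2.COLOR_BGR2HSV)
    roi=np.zeros(im.shape[:2],np.uint8)
    if n=='top': roi[258:276,340:405]=1
    else: roi[180:235,285:340]=1
    m=cv2.inRange(hsv,(15,110,100),(32,255,255))*roi
    c=max(cv2.findContours(m,0,2)[0],key=cv2.contourArea); r=cv2.minAreaRect(c); q=cv2.boxPoints(r)
    print(n,'brass',r); print(np.array([onz(n,*p,.055) for p in q]))
    mw=cv2.inRange(hsv,(0,0,150),(40,60,255))
    roi[:]=0
    if n=='top': roi[212:282,320:425]=1
    else: roi[180:268,240:348]=1
    c=max(cv2.findContours(cv2.morphologyEx(mw*roi,3,np.ones((15,15),np.uint8)),0,2)[0],key=cv2.contourArea)
    h=cv2.convexHull(c); q=cv2.approxPolyDP(h,4,True)[:,0]; print('board',q.tolist()); print(np.array([onz(n,*p,.05) for p in q]))
E
python3 meas.py
```

```text
wing [0.5805 0.2161 0.0604] 0.0009825710690901889
wing [0.5869 0.1648 0.0619] 0.0008769189220608772
wing [0.5051 0.1584 0.0592] 0.0034998997942468474
wing [0.5019 0.2069 0.0635] 0.00043304825257732695
wing centre@.068 [0.5431 0.1855 0.068 ] sides [0.0785 0.0513 0.0812 0.0497]
x dir deg 5.724679585073355
handle top (array([0.544 , 0.185 , 0.1264]), np.float64(0.0006335831228892572)) [0.5432 0.1848 0.13  ]
top brass ((372.5159606933594, 266.9649658203125), (5.755200386047363, 51.14202117919922), 88.02507019042969)
[[ 0.5145 -0.0578  0.055 ]
 [ 0.5205 -0.1954  0.055 ]
 [ 0.5049 -0.1957  0.055 ]
 [ 0.499  -0.0583  0.055 ]]
board [[414, 219], [417, 273], [329, 276], [327, 221]]
[[ 0.6434 -0.2417  0.05  ]
 [ 0.495  -0.2471  0.05  ]
 [ 0.4849 -0.0101  0.05  ]
 [ 0.6354 -0.0041  0.05  ]]
scene brass ((310.88494873046875, 212.10687255859375), (36.744361877441406, 3.035858631134033), 47.121097564697266)
[[ 0.5245 -0.1836  0.055 ]
 [ 0.5152 -0.1894  0.055 ]
 [ 0.5095 -0.0574  0.055 ]
 [ 0.5182 -0.0526  0.055 ]]
board [[296, 187], [342, 240], [323, 252], [281, 262], [247, 203]]
[[ 0.4993 -0.2451  0.05  ]
 [ 0.4967  0.0095  0.05  ]
 [ 0.558   0.0275  0.05  ]
 [ 0.6603  0.0142  0.05  ]
 [ 0.6461 -0.2367  0.05  ]]
```

```bash
python3 - <<'E'
import cv2
s=cv2.imread('pics/scene0.png')
cv2.imwrite('pics/c3.png',cv2.resize(s[180:275,240:350],(770,665))[:600])
E
```

```text
(no output)
```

View pics/c3.png

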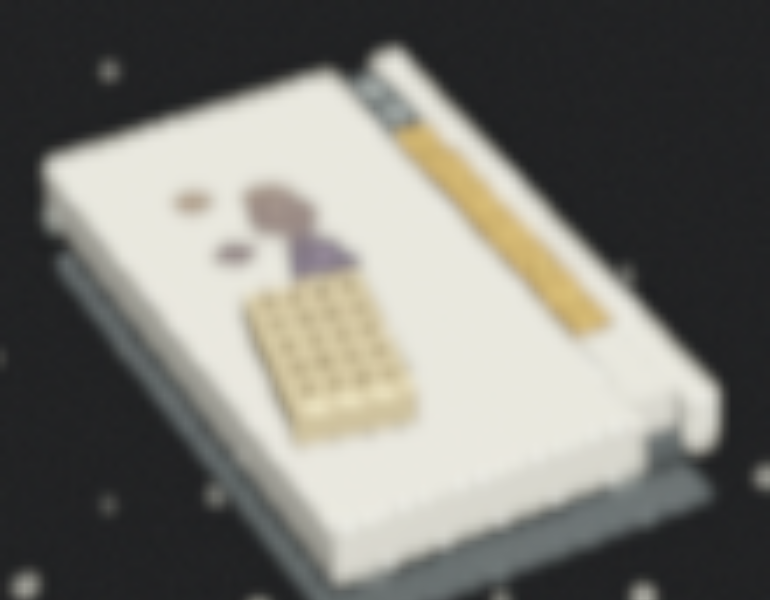

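c3 confirms the layout: end plate at the far end (295,193), free end nearer the camera (326,227). Both views agree to a few mm. Next I check reach and move above the roller.

```bash
cat >> h.py <<'E'
def R(deg):
    a=np.radians(deg); y=np.array([np.cos(a),np.sin(a),0]); z=np.array([0,0,-1.]); return np.c_[np.cross(y,z),y,z]
E
python3 - <<'E'
from h import *
np.set_printoptions(precision=3,suppress=True)
for d in(5.7,185.7): print(d,ctrl.ik([.543,.185,.16],R(d)))
for d in(92.4,-87.6): print(d,ctrl.ik([.51,-.22,.12],R(d)),ctrl.ik([.506,-.02,.1],R(d)))
print(ctrl.current_eef_rot())
E
```

```text
5.7 [12.85  27.505 88.262 -0.    64.233  7.15 ]
185.7 [  12.85    27.505   88.262   -0.      64.233 -172.85 ]
92.4 [ -29.494   29.131   93.211   -0.      57.659 -121.894] [  -9.023   27.648  101.111   -0.      51.24  -101.423]
-87.6 [-29.494  29.131  93.211  -0.     57.659  58.106] [ -9.023  27.648 101.111  -0.     51.24   78.577]
[[ 0.927  0.374 -0.   ]
 [ 0.374 -0.927  0.001]
 [ 0.    -0.001 -1.   ]]
```

```bash
python3 - <<'E'
from h import *
ctrl.command_gripper(0.62)
ctrl.goto([.543,.185,.20],R(5.7))
ctrl.move_l([.543,.185,.150],vel=.1)
print(ctrl.current_t(),ctrl.current_tool_pos(),ctrl.current_grip_width(),ctrl.current_contact_force())
a=snap('scene','s1.png'); b=snap('top','t1.png')
P=ctrl.current_tool_pos()
pa=proj('scene',np.array(P)); pb=proj('top',np.array(P)); print(pa,pb)
cv2.circle(a,(round(pa[0]),round(pa[1])),1,(0,0,255),-1);cv2.circle(b,(round(pb[0]),round(pb[1])),1,(0,0,255),-1)
cv2.imwrite('pics/c4.png',np.hstack([cv2.resize(a[210:335,315:415],(400,500)),cv2.resize(b[205:305,210:290],(400,500))]))
E
```

```text
4.3417 [0.54328529 0.18499301 0.15033314] 0.619326058728809 [ 0.01990121 -0.75033522  0.12329573]
(np.float64(365.4372533824324), np.float64(258.4127743080337)) (np.float64(253.3973115454367), np.float64(247.75699360855955))
```

View pics/c4.png

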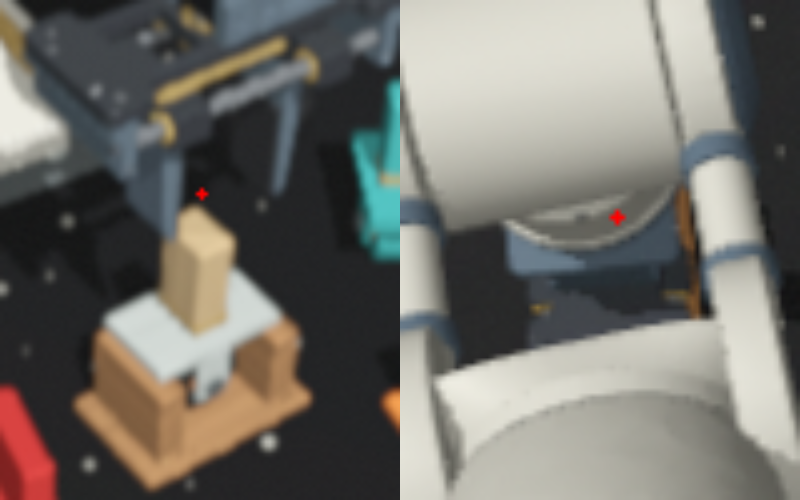

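The scene crop shows the fingers straddling the handle (tips near crop (165,232) and (278,190)), and the handle is between them. The scene camera is a few px off, so I trust the top view. Grasping next.

```bash
python3 - <<'E'
from h import *
np.set_printoptions(precision=4,suppress=True)
p=lambda s:print(s,round(ctrl.current_t(),2),np.array(ctrl.current_tool_pos()),np.array(ctrl.current_contact_force()),round(ctrl.current_grip_width(),3))
ctrl.move_l([.543,.185,.082],vel=.1)
r=ctrl.move_l([.543,.185,.063],vel=.02,contact_N=3); p(r)
z=ctrl.current_tool_pos()[2]
ctrl.move_l([.543,.185,z+.001],vel=.05)
ctrl.command_gripper(0.0); p('grip'); print(ctrl.current_grasp_force())
ctrl.move_l([.543,.185,z+.07],vel=.1); ctrl.sleep(.2); p('lift'); print(np.array(ctrl.current_wrist_torque()))
E
```

```text
True 5.96 [0.5429 0.185  0.0683] [-1.1498  0.5136  9.5483] 0.617
grip 6.83 [0.5432 0.185  0.0693] [ 2.0442 -0.185  -0.4442] 0.242
29.99907910823822
lift 7.88 [0.5427 0.1849 0.1376] [-0.8142 -0.1505 -2.7031] 0.241
[-0.0409 -0.0808  0.0096]
```

```bash
cat >> h.py <<'E'
C=np.array([.5097,-.1268]); D=np.array([np.cos(np.radians(92.4)),np.sin(np.radians(92.4))])
RR=R(-87.6); H=.0588   # wheel bottom below TCP
def S(s,zw,off=0): # s mm from strip_fixed_end, wheel-bottom height m
    q=C+D*(s-71.5)/1000+off*np.array([D[1],-D[0]]); return [q[0],q[1],zw+H]
E
python3 - <<'E'
from h import *
p=ctrl.current_tool_pos(); ctrl.move_l([p[0],p[1],.18],vel=.15)
ctrl.goto(S(-20,.10),RR); ctrl.move_l(S(-20,.06),vel=.08)
print(ctrl.current_t(),ctrl.current_tool_pos(),ctrl.current_contact_force())
a=snap('scene','s2.png')
# expected pixel of roller wheel-bottom vs. strip centre line, same camera
print(proj('scene',np.array([*S(-20,0)[:2],.05])),proj('scene',np.array([*S(143,0)[:2],.055])))
cv2.imwrite('pics/c5.png',cv2.resize(a[130:250,240:360],(600,600),interpolation=cv2.INTER_CUBIC))
E
```

```text
10.45 [ 0.51374409 -0.21815276  0.11894982] [ 0.56318423 -0.53788873 -3.09425216]
(np.float64(295.4888896840534), np.float64(193.40814948130622)) (np.float64(325.8693014368677), np.float64(224.6773305495539))
```

View pics/c5.png

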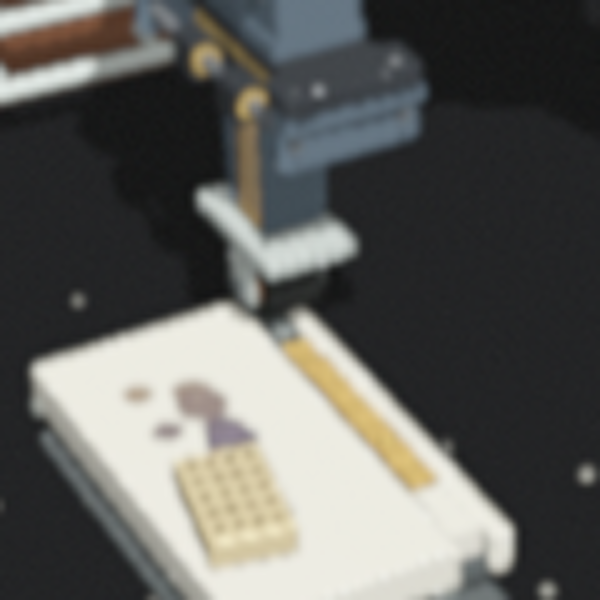

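The picture shows the roller over the end plate: wheel around crop (290,300), wing front edge from (265,275) to (355,240), brass free end centred at (416,481). I'll compare the wing edge against its prediction before pressing.

```bash
python3 - <<'E'
from h import *
P=lambda s,z,o:np.array([*S(s,0,o)[:2],z])
c=lambda q:np.round((np.array(q)-[240,130])*5,0)
for o in(-.025,.025): print('wing lower corner',o,c(proj('scene',P(20,.11,o))), 'upper',c(proj('scene',P(20,.118,o))))
for s in(0,143):
  for o in(-.00825,.00825): print('brass',s,o,c(proj('scene',P(s,.055,o))))
print('board corner free outer',c(proj('scene',P(192-2.5,.05,-.020))), 'hinge',c(proj('scene',P(-48,.05,-.020))))
E
```

```text
wing lower corner -0.025 [353. 247.] upper [353. 234.]
wing lower corner 0.025 [267. 274.] upper [267. 261.]
brass 0 -0.00825 [308. 324.]
brass 0 0.00825 [281. 333.]
brass 143 -0.00825 [444. 468.]
brass 143 0.00825 [415. 478.]
board corner free outer [512. 520.] hinge [286. 281.]
```

The wing edge is where predicted (within about 1 px), and the strip appears about 2–3 mm farther out (+x). That is inside the wheel's margin, so I'll shift +2 mm and roll with force feedback.

```bash
cat > roll.py <<'E'
from h import *
OFF=.002; KT=45.
f=lambda:np.array(ctrl.current_contact_force())
ctrl.move_l(S(-20,.053,OFF),vel=.05); ctrl.sleep(.15)
F0=f()[2]; zw=.053
hit=ctrl.move_l(S(-20,.047,OFF),vel=.006,contact_N=6)
zw=ctrl.current_tool_pos()[2]-H
print('contact',hit,round(zw,4),f()-[0,0,F0],ctrl.current_t())
s=-20.; n=0; mx=0
while s<166:
    F=f()[2]-F0; mx=max(mx,F)
    if F>36: zw+=.001; ctrl.move_l(S(s,zw,OFF),vel=.05); print('HIGH',s,F)
    r=max((48+s)/1000,.028); Ft=10 if s<-14 else 20
    k=min(KT/r**2,20000)
    ds=3. if s>-14 else 2.
    ff=Ft*((r+ds/1000)**2-r**2)/KT
    zw-=np.clip(.5*(Ft-F)/k,-.0015,.0012)+ff
    s+=ds; ctrl.move_l(S(s,zw,OFF),vel=.03)
    n+=1
    if n%5==0: print(round(s),'zw',round(zw*1e3,1),'F',np.round(f()-[0,0,F0],1),'t',round(ctrl.current_t(),2))
    if zw<.025 or ctrl.current_t()>45: print('stop'); break
print('max',mx)
ctrl.move_l(S(s,.075,OFF),vel=.06); print(ctrl.current_t(),f())
E
python3 roll.py
```

```text
contact True 0.0502 [-0.92571359 -1.2007787  10.73598632] 11.525
-9 zw 49.4 F [-1.4  0.2 14.1] t 12.78
6 zw 48.3 F [-1.7  0.1 19.7] t 14.03
21 zw 47.3 F [-1.8 -0.5 19.8] t 15.28
36 zw 46.2 F [-2.  -3.4 18.6] t 16.52
51 zw 45.0 F [-1.3  0.1 20.1] t 17.77
66 zw 43.4 F [-0.6  1.2 20. ] t 19.02
81 zw 41.6 F [-1.2  1.1 19.6] t 20.27
96 zw 39.9 F [-1.3 -1.7 18.9] t 21.52
111 zw 37.7 F [ 0.2  1.9 20.5] t 22.77
126 zw 35.5 F [ 0.4  2.8 20.2] t 24.02
141 zw 32.9 F [-0.2  1.1 20.5] t 25.27
156 zw 30.3 F [-0.3  1.9 18.7] t 26.52
max 21.523270842839988
28.4833 [-0.51272869 -0.58605695 -2.64599045]
```

Force held at 20 N all the way, peaking at 21.5 N. Next I move above the stand and check the strip.

```bash
python3 - <<'E'
from h import *
p=ctrl.current_tool_pos(); ctrl.move_l([p[0],p[1],.18],vel=.15)
ctrl.goto([.543,.185,.16],R(5.7))
print(ctrl.current_t(),ctrl.current_tool_pos())
a=snap('scene','s3.png'); b=snap('top','t3.png')
c=lambda i,x,y,w,h:cv2.resize(i[y:y+h,x:x+w],(400,560),interpolation=cv2.INTER_CUBIC)
cv2.imwrite('pics/c6.png',np.hstack([c(a,280,180,70,98),c(a,320,205,90,126)]))
E
```

```text
30.1083 [0.54272954 0.18441382 0.15940334]
```

View pics/c6.png

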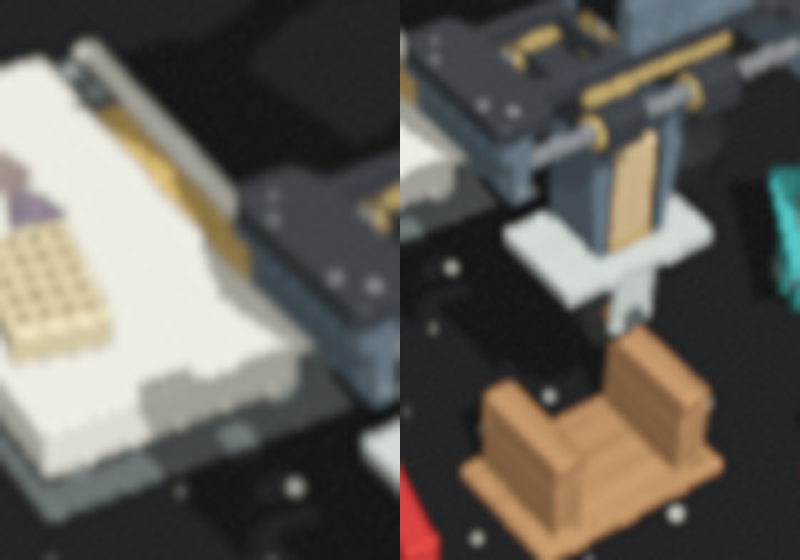

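The strip looks flat, and the wheel path (below the board's level by just the spring give) confirms that every link is flush. The roller hangs upright over the stand, aligned with it. Placing it now.

```bash
python3 - <<'E'
from h import *
f=lambda:np.round(ctrl.current_contact_force(),1)
ctrl.move_l([.543,.185,.076],vel=.08); print(f())
r=ctrl.move_l([.543,.185,.066],vel=.01,contact_N=2.5); print(r,ctrl.current_tool_pos(),f())
z=ctrl.current_tool_pos()[2]
ctrl.command_gripper(0.6); ctrl.sleep(.2); print(f(),ctrl.current_grip_width())
ctrl.move_l([.543,.185,z+.12],vel=.12); ctrl.goto([.40,-.02,.25],R(5.7)); ctrl.sleep(.3)
print(ctrl.current_t(),f())
a=snap('scene','s4.png'); b=snap('top','t4.png')
c=lambda i,x,y,w,h:cv2.resize(i[y:y+h,x:x+w],(400,600),interpolation=cv2.INTER_CUBIC)
cv2.imwrite('pics/c7.png',np.hstack([c(a,285,180,70,105),c(a,325,240,75,112)]))
E
```

```text
[ 0.1  0.1 -2.5]
True [0.54297499 0.18500049 0.06925476] [-1.  -0.8  7.5]
[-0.5  0.3  0.2] 0.6015698016703439
35.4333 [ 0.1  0.2 -0.7]
```

View pics/c7.png

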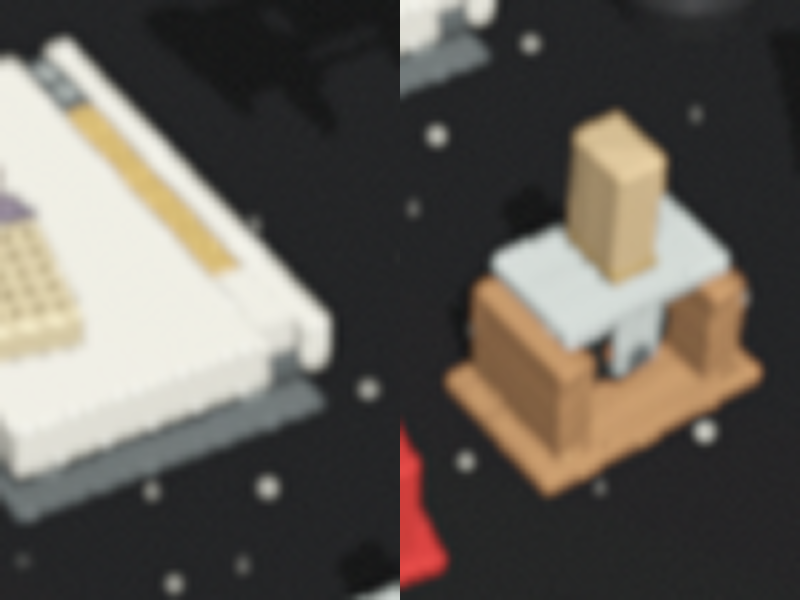

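The brass now lies flush, and the roller sits upright on the stand's rails, wheel between them and released. Handing in.

```bash
python3 -c "
from h import *
print(ctrl.sign_off())"
```

```text
the job is handed in; nothing more can be done
None
```

The job is handed in at about 35 s of the 64 s limit, with no verdict returned: all seven links were rolled flush as far as the camera and wheel path show (peak push read between steps 21.5 N), and the roller is back upright in its wooden stand, released.

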